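# Pair up the desk pots

### The arm

A 6-joint arm with a two-finger parallel gripper is mounted at the origin on a cart in front of the work surface, level with it; the furniture and walls round the work are solid. World frame = base frame: x ahead of the robot, y to its left, z up, the work surface at z = 0. Lengths are in m, angles in rad, forces in N, time in s.
With the tool pointing down it reaches from about 0.25 to 0.725 m from the base axis. Payload 4 kg.
Tool frame: the origin (TCP) lies on the centre line of the jaws, within the pads' length; the fingertips stand 22 mm ahead of it and the grasp point (between the pads) lies 3 mm ahead of it (bot.tip_reach is the distance from the TCP to the fingertips, in m); z points along the fingers, y is the line along which they close (so a half turn about z gives the same grasp; the last joint's range is limited). The gripper opens to 85 mm and grips with 20 to 120 N. Pads are 22 mm wide; open, the fingers measure 114 mm over their backs; the gripper's body (76 mm by 85 mm) begins 54 mm behind the grasp point. The pads swing forward as they close: fully open they stand 13 mm farther back than shut.
Start: joints at [1.321, 0.241, 0.005, 1.335, 0, 1.571], TCP at [0.124, 0.484, 0.218] pointing down, gripper open.
Joint ranges: [-2.72, 2.72], [-1.05, 1.87], [-1.09, 1.28], [-1.99, 2.15], [-1.42, 1.44], [-3.14, 3.14]. Speed limits (rad/s): [2.79, 2.79, 3.14, 3.14, 3.14, 3.14].

### API

Orientations are given as a unit quaternion [x, y, z, w].
In Python, from workcell import bot gives the robot as it stands. The module is installed in compiled form; this text tells all that it offers.
- The arm moves only by the tool apply_moves, never from a script. Its argument "commands" is a list of rows, each a list of 4 numbers: the shift along the tool's x, y, z scaled (see below), then the turn about the tool's z scaled (see below). In form: [[tx, ty, tz, roll], ...]. A call has exactly 5 rows; each row shifts and turns the commanded pose from where the row before left it, along the tool's axes as they then stand; what a row does not reach is not made up. The controller multiplies each number of a shift by 20 mm and each number of a turn by 60 degrees. A row lasts 1/12 s, in which the tool goes at most 41.7 mm and 7.16 degrees, less where a joint would pass 70% of its speed; a pose out of reach is approached as far as the arm can. A call with a number of a shift or a turn outside -1 to 1 is refused whole. A call with a gripper value outside its range is refused whole. "claw" is the closure, from 0 (fully open) to 1 (shut), set as the call begins (left out, the last holds). The fingers move at their own pace and stop on an object; the grip force is fixed at half the most. Time passes only in rows, so rows that do not move let the fingers close, or fill a call up. It gives the time, the measured TCP pose, the force, the opening and the grip force at its end, in the units of the state.
- bot.get_obs(): the state, without advancing time (a new reading comes with each control period).
- bot.camera(name): name is "scene" or "top"; returns a dict with "image" (420x560x3 uint8, blue, green, red), "camera_matrix" (3x3 intrinsics, pixels), "k1" (the pictures are not rectified: a ray, as slopes to the right and down, at radius r is drawn at 1 + k1 r^2 times it, then the intrinsics apply), "R" (3x3) and "t" (3): a world point X has camera coordinates R X + t. Camera axes: x right, y down, z forward; pixel columns grow to the right and rows downward; lengths in m; the calibration is good to about 2 mm. A picture is of the moment at which its call begins. There is no depth.
- bot.job_done(): hands the job in; it is judged then, once.
The state is a dict: "clock": time; "joint_pos": joint angles; "joint_vel": joint speeds; "tau": joint torques, N m; "eef_pos": TCP position; "tool_rot": TCP orientation; "ft_force": force on the tool from outside, world axes, zero at the start; "ft_torque": the same for the moment, N m; "grip_width": finger opening in m; "grasp_force": force on a finger pad.
Only numpy, scipy, OpenCV 4.12 (cv2) and the standard library are available. Lean on these libraries where they do the work, as an engineer would, in place of code of your own. Each camera call takes 0.05 s, during which the arm holds its last target. There are 200 camera calls.

### The job

Put the stray green battery lying on the desk into the pot that already holds its twin, and close both pots, each with the lid of its own colour, set down gently so that it sits level and fully home. What is in the pots stays in them; leave the pots and everything else where they stand.

Things in the scene. Friction and masses are not known exactly. Their poses are not given: they have to be found in the camera images.
- red_pot: Red pot, glazed, round, open at the top, 104 mm outside diameter, 52 mm high, wall 5 mm (94 mm inside), inner floor 6 mm above its origin. Loose, 0.5 kg. Origin at the centre of its underside, z up.
- white_pot: White pot, glazed, round, open at the top, 104 mm outside diameter, 52 mm high, wall 5 mm (94 mm inside), inner floor 6 mm above its origin. Loose, 0.5 kg. Origin at the centre of its underside, z up.
- red_lid: Red lid, round, stands knob up. Origin at centre of its underside, z up. Plug z 0 to 8 mm (83 mm across at the bottom, 88 at its top), flange 104 mm across z 8 to 14, upright knob 23 mm in diameter z 14 to 40 (grip it from above). Fully home the flange lies on the pot's rim, lid origin 44 mm above pot origin, 3 mm play all round.
- white_lid: White lid, round, stands knob up. Origin at centre of its underside, z up. Plug z 0 to 8 mm (83 mm across at the bottom, 88 at its top), flange 104 mm across z 8 to 14, upright knob 23 mm in diameter z 14 to 40 (grip it from above). Fully home the flange lies on the pot's rim, lid origin 44 mm above pot origin, 3 mm play all round.
- stray_battery: The stray battery, alone on the grey desk mat (3 mm thick): AA battery with dark green sleeve and copper end, lying, 15 x 50 x 15 mm, long axis its own y (copper end not important); origin at the middle of its underside.
- potted_battery: Its twin, already lying on the floor of one of the pots (which one varies), off to the side of the pot nearer the robot: AA battery with dark green sleeve and copper end, lying, 15 x 50 x 15 mm, long axis its own y (copper end not important); origin at the middle of its underside.
- potted_stick: Blue memory stick, 18 x 57 x 8 mm, lying on the floor of the other pot; origin at the middle of its underside, long axis its y. Stays there.
- memo_pad: Bystander: yellow block of notes, 76 x 76 x 17 mm, origin at the centre of its underside.
- mint_tin: Bystander: small tin with green lid, 48 x 62 x 19 mm, origin at the centre of its underside.
- remote: Bystander: slim black remote control, 134 x 37 x 11 mm (long axis its x), origin at the centre of its underside.
- pen_grey: Bystander: grey ballpoint pen, 11 x 138 x 14 mm (long axis its y), origin at the middle of its underside.
Mind the look-alikes: they are no part of the job. Leave any white look-alike of the stray_battery alone.

How it is judged:
At the end, for the whole second after the job is handed in: The stray battery lies in the same pot as its twin and the memory stick in the other; each lid sits at rest on the pot of its own colour, centred within 6 mm, origin 40 to 47 mm above the pot's origin, parallel to the pot within 0.05 rad ((((horizontal distance between stray_battery and red_pot below 0.045 m and z of stray_battery in the frame of red_pot between 0 and 0.036 m) and (horizontal distance between potted_battery and red_pot below 0.045 m and z of potted_battery in the frame of red_pot between 0 and 0.036 m) and (horizontal distance between potted_stick and white_pot below 0.045 m and z of potted_stick in the frame of white_pot between 0 and 0.036 m)) or ((horizontal distance between stray_battery and white_pot below 0.045 m and z of stray_battery in the frame of white_pot between 0 and 0.036 m) and (horizontal distance between potted_battery and white_pot below 0.045 m and z of potted_battery in the frame of white_pot between 0 and 0.036 m) and (horizontal distance between potted_stick and red_pot below 0.045 m and z of potted_stick in the frame of red_pot between 0 and 0.036 m))) and horizontal distance between red_lid and red_pot below 0.006 m and z of red_lid in the frame of red_pot between 0.04 and 0.047 m and angle between the z axis of red_lid and the z axis of red_pot, either way round below 0.05 rad and angle between each of red_lid, white_lid's own z axis and vertical below 0.08 rad and linear speed of each of red_lid, white_lid below 0.02 m/s and horizontal distance between white_lid and white_pot below 0.006 m and z of white_lid in the frame of white_pot between 0.04 and 0.047 m and angle between the z axis of white_lid and the z axis of white_pot, either way round below 0.05 rad); the robot touches nothing.
It fails at once if a pot is pushed more than 50 mm or tipped over 0.3 rad (distance of any of red_pot, white_pot from where it was at the start of the episode above 0.05 m or angle between any of red_pot, white_pot's own z axis and vertical above 0.3 rad).
It fails at once if a lid is banged onto a pot (over 60 N) (contact force between any of red_lid, white_lid and red_pot above 60 N or contact force between any of red_lid, white_lid and white_pot above 60 N).
It fails at once if a lid is let fall from more than about 13 mm (moves over 0.5 m/s with no finger on it) ((linear speed of red_lid above 0.5 m/s and contact force between red_lid and the fingers below 0.1 N) or (linear speed of white_lid above 0.5 m/s and contact force between white_lid and the fingers below 0.1 N)).
It fails at once if a bystander (memo pad, tin, remote, pen) is moved more than 30 mm (distance of any of memo_pad, mint_tin, remote, pen_grey from where it was at the start of the episode above 0.03 m).
It also fails if it takes over 54 s, if anything falls off the work surface, if the arm or the gripper's body presses on something with over 40 N, if the wrist force passes 120 N, or if a joint passes its speed limit or range.

## Working session

There is one attempt and no reset: what is moved stays moved. The work goes in short steps, Python scripts to look and compute and a tool call to move; the robot and the scene stay as the last step left them, time stands still between calls to the robot, and variables do not carry over. Pictures are saved under pics/ and viewed, at most 10 in all, crops included, and the job is handed in when it is done.

Besides the shell and the picture viewer there is one more tool, called after ">>>" in YAML: its name, and indented under it one key for each argument. apply_moves: Moves the arm, as the interface text tells. Shifts and turns lie within -1 to 1; 1 stands for 20 mm of shift or 60 degrees of turn. Its arguments: {"type":"object","properties":{"commands":{"type":"array","items":{"type":"array","items":{"type":"number","minimum":-1,"maximum":1}}},"claw":{"type":"number"}},"required":["commands"]}

```bash
mkdir -p pics; cat > h.py <<'E'
import numpy as np, cv2
from workcell import bot
def shot(n,f=None):
    c=bot.camera(n)
    if f: cv2.imwrite('pics/'+f,c['image'])
    return c
def ray(c,uv):
    K=c['camera_matrix'];d=np.array([(uv[0]-K[0,2])/K[0,0],(uv[1]-K[1,2])/K[1,1]])
    s=d.copy()
    for _ in range(30): s=d/(1+c['k1']*(s@s))
    return -c['R'].T@c['t'], c['R'].T@np.array([s[0],s[1],1])
def at(c,uv,z):
    o,d=ray(c,uv); return o+d*(z-o[2])/d[2]
def proj(c,X):
    p=c['R']@np.array(X)+c['t']; s=p[:2]/p[2]; s=s*(1+c['k1']*(s@s)); K=c['camera_matrix']
    return K[0,0]*s[0]+K[0,2],K[1,1]*s[1]+K[1,2]
E
python3 - <<'E'
from h import *
for n in('top','scene'):
    c=shot(n,n+'0.png'); print(n,c['camera_matrix'].tolist(),c['k1'],(-c['R'].T@c['t']).round(3),c['R'].round(3).tolist())
o=bot.get_obs();print(o['eef_pos'],o['tool_rot'],o['clock'],bot.tip_reach,o['grip_width'])
E
```

```text
top [[378.9960420848061, 0.0, 279.92782234761563], [0.0, 378.9960420848061, 206.4179894002433], [0.0, 0.0, 1.0]] -0.04183583819977699 [0.344 0.158 0.894] [[-0.086, -0.996, 0.004], [-0.976, 0.083, -0.199], [0.198, -0.02, -0.98]]
scene [[469.93539853929303, 0.0, 282.8733200950685], [0.0, 469.93539853929303, 213.97851889741256], [0.0, 0.0, 1.0]] -0.003012907202699976 [-0.028 -0.345  0.876] [[0.668, -0.744, 0.011], [-0.554, -0.507, -0.66], [0.497, 0.435, -0.751]]
[0.1234921  0.48390624 0.21682027] [ 1.24606815e-01  9.92205765e-01 -9.22679533e-04 -1.02203639e-04] 0.1 0.022 0.08557403381018731
```

View pics/top0.png

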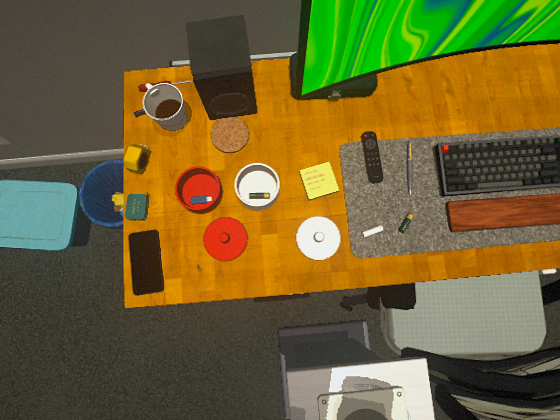

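View pics/scene0.png

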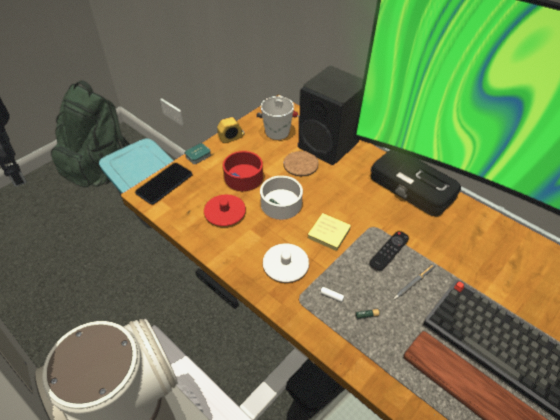

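The top view shows the red pot at about (199,189) with the blue stick, and the white pot at (257,186) with a green battery. The red lid is at (225,238) and the white lid at (318,237). The stray battery is at (406,222), and its white look-alike is at (372,231). Next I'll measure these precisely.

```bash
python3 - <<'E'
from h import *
for n in('top','scene'):
    c=shot(n); im=c['image']; print(n,'TCP px',proj(c,[.1235,.484,.217]),'base',proj(c,[0,0,0]))
    hsv=cv2.cvtColor(im,cv2.COLOR_BGR2HSV); H,S,V=[hsv[...,i].astype(int) for i in range(3)]
    red=((H<6)|(H>172))&(S>150)&(V>60); white=(S<60)&(V>120)
    seeds={'top':dict(red_pot=(199,189,.052),white_pot=(257,186,.052),red_lid=(225,238,.014),white_lid=(318,237,.014)),
           'scene':dict(red_pot=(243,170,.052),white_pot=(281,197,.052),red_lid=(225,210,.014),white_lid=(286,262,.014))}[n]
    for k,(u,v,z) in seeds.items():
        m=(red if 'red' in k else white).astype(np.uint8); 
        w=np.zeros_like(m); r=30; w[v-r:v+r,u-r:u+r]=m[v-r:v+r,u-r:u+r]
        cs,_=cv2.findContours(w,cv2.RETR_EXTERNAL,cv2.CHAIN_APPROX_NONE)
        p=max(cs,key=cv2.contourArea)[:,0,:]
        P=np.array([at(c,q.astype(float),z)[:2] for q in p])
        # robust circle fit of radius 52
        from scipy.optimize import least_squares
        s=least_squares(lambda x:np.hypot(*(P-x[:2]).T)-x[2],[*P.mean(0),.052],loss='soft_l1',f_scale=.001)
        print(k,s.x.round(4),'rms',np.sqrt(np.mean(s.fun**2)).round(4))
    u,v=(406,222) if n=='top' else (368,314)
    r=16; sub=((S[v-r:v+r,u-r:u+r]>80)&(np.abs(0)<1)).astype(np.uint8)
    nl,lab,st,ce=cv2.connectedComponentsWithStats(sub); i=1+np.argmax(st[1:,4]); ys,xs=np.where(lab==i)
    P=np.array([at(c,(x+u-r,y+v-r),.0105)[:2] for x,y in zip(xs,ys)]); rc=cv2.minAreaRect((P*1000).astype(np.float32)); ev=np.linalg.eigh(np.cov(P.T))[1][:,1]
    print('batt',len(P),P.mean(0).round(4),rc,np.degrees(np.arctan2(ev[1],ev[0])))
    crops=[(u-28,v-28)]; 
    cr=[cv2.resize(im[y-28:y+28,x-28:x+28],(250,250),interpolation=cv2.INTER_NEAREST) for x,y in [(u,v),seeds['red_pot'][:2],seeds['white_pot'][:2]]]
    globals().setdefault('rows',[]).append(np.hstack(cr))
cv2.imwrite('pics/crops.png',np.vstack(rows))
E
```

```text
top TCP px (np.float64(94.67849852166529), np.float64(433.5691399101483)) base (np.float64(364.4360812192944), np.float64(436.20315845664965))
red_pot [0.5735 0.3257 0.0491] rms 0.0071
white_pot [0.5708 0.1899 0.0504] rms 0.0008
red_lid [0.4579 0.2742 0.049 ] rms 0.0007
white_lid [0.4408 0.0586 0.0497] rms 0.0008
batt 43 [ 0.4726 -0.1651] ((472.05291748046875, -165.19354248046875), (16.819774627685547, 17.422414779663086), 81.33284759521484) 124.88484042005267
scene TCP px (np.float64(19.285476353743775), np.float64(178.88254769913237)) base (np.float64(141.5591224914173), np.float64(435.25817919542624))
red_pot [0.5596 0.3076 0.0643] rms 0.0089
white_pot [0.5592 0.1802 0.0598] rms 0.0094
red_lid [0.4554 0.2698 0.0496] rms 0.0009
white_lid [0.4392 0.0543 0.0509] rms 0.0008
batt 46 [ 0.4726 -0.1673] ((472.68115234375, -167.4873046875), (14.032154083251953, 14.301902770996094), 42.264671325683594) -159.1115067487912
```

View pics/crops.png

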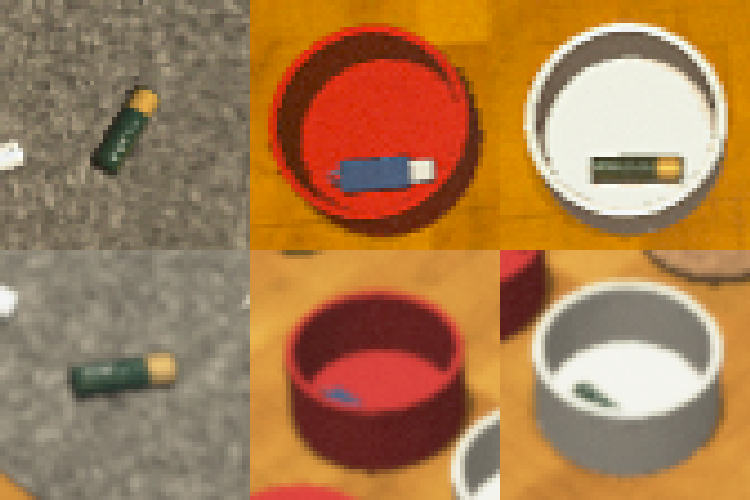

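The twin is in the white pot and the stick in the red one. I'll refine the pot and battery measurements and work out the first moves.

```bash
cat >> h.py <<'E'
from scipy.spatial.transform import Rotation as Ro
from scipy.optimize import least_squares
def circ(c,mask,u,v,z,r=32,R=None):
    w=np.zeros(mask.shape,np.uint8); w[v-r:v+r,u-r:u+r]=mask[v-r:v+r,u-r:u+r]
    cs,_=cv2.findContours(w,cv2.RETR_EXTERNAL,cv2.CHAIN_APPROX_NONE)
    p=cv2.convexHull(max(cs,key=cv2.contourArea))[:,0,:]
    P=np.array([at(c,q.astype(float),z)[:2] for q in p])
    s=least_squares(lambda x:np.hypot(*(P-x[:2]).T)-x[2],[*P.mean(0),.05],loss='soft_l1',f_scale=.001)
    return s.x.round(4),np.sqrt(np.mean(s.fun**2)).round(4)
def go(x,y,z,yaw=None):
    "tool-frame need to reach world pose; yaw = angle (deg) of tool y in world"
    o=bot.get_obs();M=Ro.from_quat(o['tool_rot']).as_matrix();now=np.degrees(np.arctan2(M[1,1],M[0,1]))
    d=np.array([x,y,z])-o['eef_pos']
    if yaw is None: yaw=now
    t=-((yaw-now+90)%180-90)
    b=np.radians(now-t); Y=np.array([np.cos(b),np.sin(b)]); X=np.array([Y[1]*-1,Y[0]])
    print('yaw',now.round(2),'roll deg',t.round(2),'units',round(t/60,3),'shift units pre-turn',(M.T@d/.02).round(2),'post-turn',(np.r_[d[:2]@X,d[:2]@Y,-d[2]]/.02).round(2), 'z tilt',M[:,2].round(4))
E
python3 - <<'E'
from h import *
for n in('top','scene'):
    c=shot(n); im=c['image'].astype(int); hsv=cv2.cvtColor(c['image'],cv2.COLOR_BGR2HSV).astype(int);B,G,R=im[...,0],im[...,1],im[...,2]
    p=dict(top=[(199,189),(257,186)],scene=[(243,166),(281,194)])[n]
    for th in (110,140,165): print(n,th,'red',circ(c,(R>th)&(G<.45*R)&(B<.45*R),*p[0],.052),'white',circ(c,(B>th),*p[1],.052))
    u,v=(406,222) if n=='top' else (368,314); r=17
    s=(slice(v-r,v+r),slice(u-r,u+r)); m=((hsv[...,1][s]>75)|(hsv[...,2][s]<60)).astype(np.uint8)
    m=cv2.morphologyEx(m,cv2.MORPH_CLOSE,np.ones((3,3),np.uint8))
    nl,lab,st,ce=cv2.connectedComponentsWithStats(m); i=1+np.argmax(st[1:,4]); ys,xs=np.where(lab==i)
    P=np.array([at(c,(x+u-r,y+v-r),.0105)[:2] for x,y in zip(xs,ys)]); ev=np.linalg.eigh(np.cov(P.T))[1][:,1]
    rc=cv2.minAreaRect((P*1000).astype(np.float32)); print('batt',len(P),P.mean(0).round(4),rc,np.degrees(np.arctan2(ev[1],ev[0]))%180)
go(.457,.272,.12)
E
```

```text
top 110 red (array([0.5744, 0.3265, 0.0516]), np.float64(0.0003)) white (array([0.571 , 0.1897, 0.0518]), np.float64(0.0003))
top 140 red (array([0.5746, 0.3266, 0.0515]), np.float64(0.0003)) white (array([0.5711, 0.1897, 0.0514]), np.float64(0.0003))
top 165 red (array([0.5748, 0.3269, 0.0513]), np.float64(0.0002)) white (array([0.5712, 0.19  , 0.051 ]), np.float64(0.0003))
batt 127 [ 0.4588 -0.1532] ((458.92083740234375, -153.93319702148438), (16.54241371154785, 52.101932525634766), 50.3988151550293) 140.19524234317848
scene 110 red (array([0.5728, 0.3223, 0.0514]), np.float64(0.0005)) white (array([0.559 , 0.1825, 0.0638]), np.float64(0.008))
scene 140 red (array([0.5733, 0.323 , 0.0508]), np.float64(0.0004)) white (array([0.5708, 0.187 , 0.0525]), np.float64(0.0004))
scene 165 red (array([0.5737, 0.3235, 0.0502]), np.float64(0.0006)) white (array([0.5711, 0.1872, 0.0518]), np.float64(0.0005))
batt 77 [ 0.4651 -0.1641] ((458.2706298828125, -158.08197021484375), (15.75822639465332, 49.425567626953125), 57.29526901245117) 153.6169032716869
yaw 75.69 roll deg -0.0 units -0.0 shift units pre-turn [-18.78  -6.16   4.87] post-turn [-18.78  -6.16   4.87] z tilt [-2.e-04 -7.e-04 -1.e+00]
```

>>> apply_moves:
  commands:
    - [-0.94,-0.31,0.24,0]
    - [-0.94,-0.31,0.24,0]
    - [-0.94,-0.31,0.24,0]
    - [-0.94,-0.31,0.24,0]
    - [-0.94,-0.31,0.24,0]
  claw: 0.45

```text
clock: 0.72
eef_pos: [0.2076, 0.4306, 0.1934]
tool_rot: [0.124, 0.992, 0.0, 0.0]
ft_force: [1.5, 0.2, -0.7]
grip_width: 0.0468
grasp_force: 0.0
```

>>> apply_moves:
  commands:
    - [-0.94,-0.31,0.24,0]
    - [-0.94,-0.31,0.24,0]
    - [-0.94,-0.31,0.24,0]
    - [-0.94,-0.31,0.24,0]
    - [-0.94,-0.31,0.24,0]

```text
clock: 1.13
eef_pos: [0.2912, 0.3773, 0.1694]
tool_rot: [0.125, 0.992, 0.0, 0.0]
ft_force: [0.4, -0.3, 0.7]
grip_width: 0.0469
grasp_force: 0.0
```

>>> apply_moves:
  commands:
    - [-0.94,-0.31,0.24,0]
    - [-0.94,-0.31,0.24,0]
    - [-0.94,-0.31,0.24,0]
    - [-0.94,-0.31,0.24,0]
    - [-0.94,-0.31,0.24,0]

```text
clock: 1.55
eef_pos: [0.3746, 0.324, 0.1454]
tool_rot: [0.125, 0.992, 0.0, 0.0]
ft_force: [-0.1, 0.5, -0.1]
grip_width: 0.047
grasp_force: 0.0
```

>>> apply_moves:
  commands:
    - [-0.94,-0.31,0.24,0]
    - [-0.94,-0.31,0.24,0]
    - [-0.94,-0.31,0.24,0]
    - [-0.94,-0.31,0.24,0]
    - [-0.94,-0.31,0.24,0]

```text
clock: 1.97
eef_pos: [0.458, 0.2708, 0.1213]
tool_rot: [0.125, 0.992, -0.0, -0.0]
ft_force: [0.3, 0.1, -0.4]
grip_width: 0.047
grasp_force: 0.0
```

```bash
python3 - <<'E'
from h import *
a=shot('top')['image'];b=shot('scene')['image']
cv2.imwrite('pics/a.png',np.hstack([cv2.resize(a[130:330,130:330],(400,400)),cv2.resize(b[80:280,130:330],(400,400))]))
go(.4567,.272,.042);print(bot.get_obs()['eef_pos'],bot.get_obs()['grip_width'],bot.get_obs()['clock'])
E
```

```text
yaw 75.49 roll deg -0.0 units -0.0 shift units pre-turn [0.13 0.09 3.93] post-turn [0.13 0.08 3.93] z tilt [-3.e-04 -1.e-03 -1.e+00]
[0.45889503 0.26970628 0.12061514] 0.04694697055532267 2.0667
```

View pics/a.png

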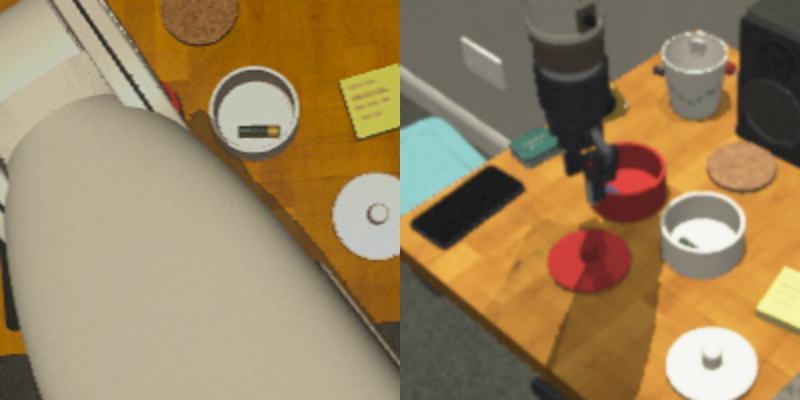

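The gripper hangs above the red lid in the scene view, and the arm blocks the top view. I'll descend and grip the knob.

>>> apply_moves:
  commands:
    - [0.13,0.09,0.5,0]
    - [0,0,0.6,0]
    - [0,0,0.6,0]
    - [0,0,0.6,0]
    - [0,0,0.5,0]

```text
clock: 2.48
eef_pos: [0.4537, 0.2743, 0.0644]
tool_rot: [0.124, 0.992, -0.0, -0.001]
ft_force: [-0.2, 0.8, -0.2]
grip_width: 0.047
grasp_force: 0.0
```

>>> apply_moves:
  commands:
    - [0,0,0.4,0]
    - [0,0,0.4,0]
    - [0,0,0.3,0]
    - [0,0,0.1,0]
    - [0,0,0,0]

```text
clock: 2.9
eef_pos: [0.4548, 0.2737, 0.0411]
tool_rot: [0.125, 0.992, -0.0, -0.0]
ft_force: [-0.3, -0.5, 0.3]
grip_width: 0.0468
grasp_force: 0.0
```

>>> apply_moves:
  commands:
    - [0,0,0,0]
    - [0,0,0,0]
    - [0,0,0,0]
    - [0,0,0,0]
    - [0,0,0,0]
  claw: 1.0

```text
clock: 3.32
eef_pos: [0.4555, 0.2739, 0.042]
tool_rot: [0.125, 0.992, 0.0, 0.0]
ft_force: [0.4, -0.4, 0.5]
grip_width: -0.0003
grasp_force: 0.0
```

```bash
python3 - <<'E'
from h import *
c=shot('scene');b=c['image']
print(proj(c,[.4555,.2739,.04]),proj(c,[.4555,.2739,.02]))
cv2.imwrite('pics/b.png',cv2.resize(b[130:270,150:350],(800,560)))
print(bot.get_obs())
E
```

```text
(np.float64(222.3158242941428), np.float64(201.51367984919654)) (np.float64(223.01477122998324), np.float64(207.05745286077004))
{'clock': 3.3667, 'joint_pos': array([ 5.41352782e-01,  4.42986280e-01, -1.92625069e-01,  9.34696422e-01,
        2.37991873e-05,  7.91265861e-01]), 'joint_vel': array([-3.63643329e-04,  1.89503109e-03, -1.82595849e-03, -1.07890763e-03,
       -1.47454016e-04,  6.85064036e-05]), 'tau': array([-1.09694938e-03, -4.26392412e+01,  2.11481792e+01, -4.35082678e-03,
       -6.18733429e-05,  4.06264223e-05]), 'eef_pos': array([0.45538232, 0.27381653, 0.04185999]), 'tool_rot': array([1.24631605e-01, 9.92203055e-01, 1.60340233e-04, 1.84674357e-04]), 'ft_force': array([-0.45986246,  0.50983941,  0.39220933]), 'ft_torque': array([-0.00895742,  0.01754944, -0.01282332]), 'grasp_force': 0.0, 'grip_width': 0.0001949030779853916}
```

View pics/b.png

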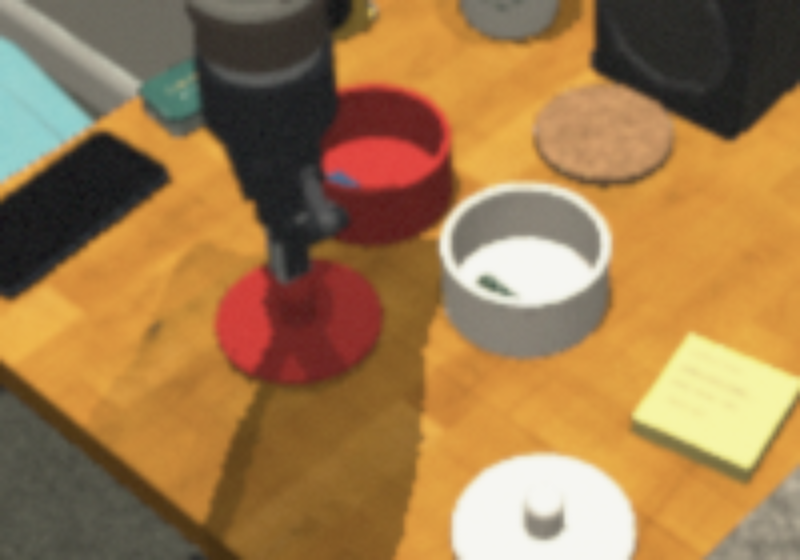

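```bash
python3 - <<'E'
from h import *
c=shot('scene');im=c['image'].astype(int);B,G,R=im[...,0],im[...,1],im[...,2]
print(circ(c,(R>60)&(G<.45*R)&(B<.45*R),225,214,.014,r=28))
old=cv2.imread('pics/scene0.png')
for z in(.014,.04):print(z,proj(c,[.4554,.2698,z]))
tip=lambda I:cv2.resize(I[185:235,195:255],(400,333),interpolation=cv2.INTER_CUBIC)
cv2.imwrite('pics/d.png',np.hstack([tip(old),cv2.convertScaleAbs(tip(c['image']),alpha=1.8)]))
E
```

```text
(array([0.4557, 0.2702, 0.0507]), np.float64(0.0005))
0.014 (np.float64(224.3399012557224), np.float64(209.5526570760035))
0.04 (np.float64(223.4525640275708), np.float64(202.3770093867054))
```

View pics/d.png

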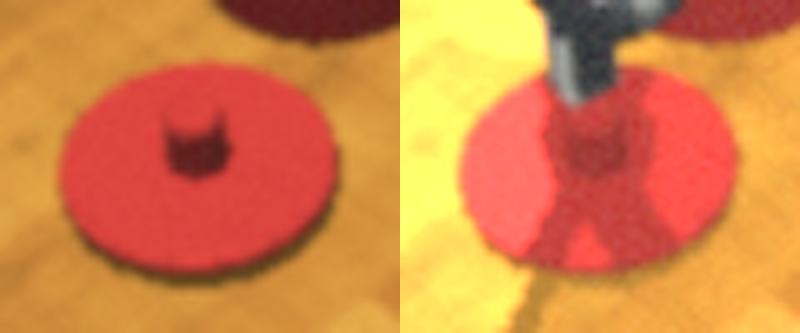

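The fingers shut just above the knob: in the image their tips sit at knob-top height, about 20 mm higher than the stated TCP reach implies. I'll reopen and feel downwards gently.

>>> apply_moves:
  commands:
    - [0,0,0,0]
    - [0,0,0,0]
    - [0,0,0,0]
    - [0,0,0.1,0]
    - [0,0,0.1,0]
  claw: 0.45

```text
clock: 3.83
eef_pos: [0.4553, 0.2739, 0.0376]
tool_rot: [0.125, 0.992, 0.0, 0.0]
ft_force: [-0.2, 0.8, 0.2]
grip_width: 0.047
grasp_force: 0.0
```

>>> apply_moves:
  commands:
    - [0,0,0.1,0]
    - [0,0,0.1,0]
    - [0,0,0,0]
    - [0,0,0,0]
    - [0,0,0,0]

```text
clock: 4.25
eef_pos: [0.4552, 0.2738, 0.0336]
tool_rot: [0.125, 0.992, -0.0, -0.0]
ft_force: [0.1, -0.1, 0.3]
grip_width: 0.047
grasp_force: 0.0
```

>>> apply_moves:
  commands:
    - [0,0,0.1,0]
    - [0,0,0.1,0]
    - [0,0,0,0]
    - [0,0,0,0]
    - [0,0,0,0]

```text
clock: 4.67
eef_pos: [0.4552, 0.2738, 0.0296]
tool_rot: [0.125, 0.992, -0.0, -0.0]
ft_force: [-0.9, 0.1, -0.4]
grip_width: 0.0472
grasp_force: 0.0
```

>>> apply_moves:
  commands:
    - [0,0,0.1,0]
    - [0,0,0.1,0]
    - [0,0,0,0]
    - [0,0,0,0]
    - [0,0,0,0]

```text
clock: 5.08
eef_pos: [0.4552, 0.2737, 0.0256]
tool_rot: [0.125, 0.992, -0.0, -0.0]
ft_force: [0.0, -0.2, 0.3]
grip_width: 0.0469
grasp_force: 0.0
```

>>> apply_moves:
  commands:
    - [0,0,0,0]
    - [0,0,0,0]
    - [0,0,0,0]
    - [0,0,0,0]
    - [0,0,0,0]
  claw: 1.0

```text
clock: 5.5
eef_pos: [0.4559, 0.2741, 0.0264]
tool_rot: [0.125, 0.992, 0.001, 0.001]
ft_force: [1.1, -0.5, 4.6]
grip_width: -0.0
grasp_force: 2.5
```

```bash
python3 - <<'E'
from h import *
c=shot('scene');I=c['image']
for z in (0.0,.014,.04,.06): print(z,proj(c,[.4559,.2741,z]))
im=I.astype(int);B,G,R=im[...,0],im[...,1],im[...,2]
print(circ(c,(R>60)&(G<.45*R)&(B<.45*R),225,214,.014,r=28))
g=(255*(I/255.)**.5).astype(np.uint8)
cv2.imwrite('pics/e.png',cv2.resize(g[150:230,180:280],(800,600),interpolation=cv2.INTER_CUBIC))
E
```

```text
0.0 (np.float64(223.7578817009347), np.float64(212.32896347056482))
0.014 (np.float64(223.28370641184273), np.float64(208.562639820652))
0.04 (np.float64(222.37991013786333), np.float64(201.38337293479285))
0.06 (np.float64(221.66335375293164), np.float64(195.69096279848182))
(array([0.4558, 0.2694, 0.0507]), np.float64(0.0004))
```

View pics/e.png

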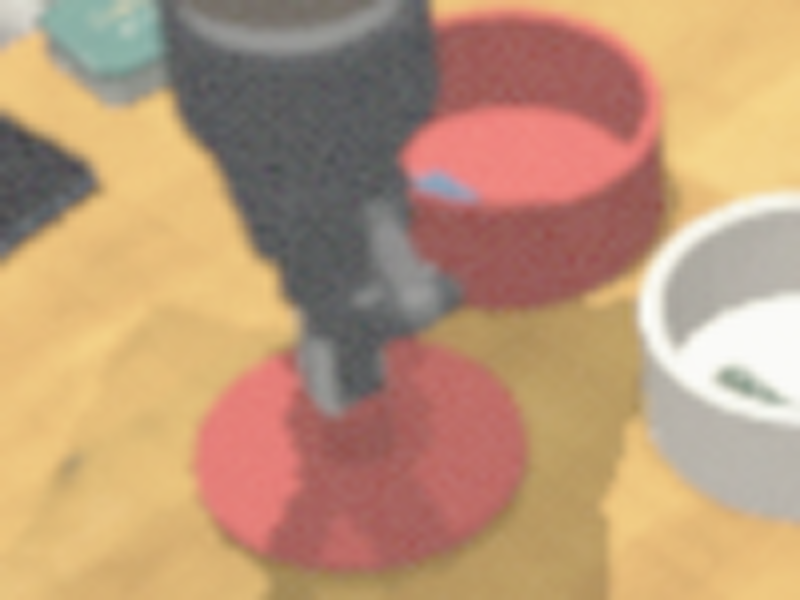

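```bash
python3 - <<'E'
from h import *
c=shot('scene')
for p in [(220.6,205),(221.5,204.5),(227.5,202)]:
  for z in(.004,.02,.04): print(p,z,at(c,p,z).round(4))
print('knob top',at(c,(224.3,201.8),.04).round(4))
o=bot.get_obs();print(o['ft_force'],o['ft_torque'],o['eef_pos'],o['grasp_force'])
q=o['joint_pos']; print(np.cos(q[0])*.53,np.sin(q[0])*.53, np.hypot(.4559,.2741), np.arctan2(.2741,.4559))
E
```

```text
(220.6, 205) 0.004 [0.4652 0.295  0.004 ]
(220.6, 205) 0.02 [0.4562 0.2833 0.02  ]
(220.6, 205) 0.04 [0.4449 0.2686 0.04  ]
(221.5, 204.5) 0.004 [0.4679 0.2946 0.004 ]
(221.5, 204.5) 0.02 [0.4588 0.2829 0.02  ]
(221.5, 204.5) 0.04 [0.4474 0.2682 0.04  ]
(227.5, 202) 0.004 [0.484  0.2897 0.004 ]
(227.5, 202) 0.02 [0.4746 0.2781 0.02  ]
(227.5, 202) 0.04 [0.4629 0.2635 0.04  ]
knob top [0.4581 0.2697 0.04  ]
[-0.14197252  0.36755276  5.79769862] [-0.01212068  0.01987902  0.00551748] [0.45587985 0.27413796 0.02636649] 2.7957360248097984
0.45419297277666887 0.27314601128387755 0.5319545281318696 0.5413222016824917
```

The image and the 5 N contact both show the shut tips resting on the knob top (z≈0.040) while the TCP reads 0.026. The real tip reach is therefore about 35 mm shorter than nominal. I'll trust the measurement, open the gripper and go lower under force watch.

>>> apply_moves:
  commands:
    - [0,0,0,0]
    - [0,0,0,0]
    - [0,0,0,0]
    - [0,0,0.2,0]
    - [0,0,0.2,0]
  claw: 0.45

```text
clock: 6.02
eef_pos: [0.4549, 0.2736, 0.017]
tool_rot: [0.125, 0.992, -0.0, -0.0]
ft_force: [-0.4, 0.6, -0.1]
grip_width: 0.0469
grasp_force: 0.0
```

>>> apply_moves:
  commands:
    - [0,0,0.1,0]
    - [0,0,0.1,0]
    - [0,0,0,0]
    - [0,0,0,0]
    - [0,0,0,0]

```text
clock: 6.43
eef_pos: [0.4552, 0.2738, 0.0136]
tool_rot: [0.125, 0.992, -0.0, -0.0]
ft_force: [0.1, -0.4, 0.1]
grip_width: 0.0469
grasp_force: 0.0
```

>>> apply_moves:
  commands:
    - [0,0,0.1,0]
    - [0,0,0.1,0]
    - [0,0,0.1,0]
    - [0,0,0,0]
    - [0,0,0,0]

```text
clock: 6.85
eef_pos: [0.455, 0.2737, 0.0074]
tool_rot: [0.125, 0.992, -0.0, -0.0]
ft_force: [-0.5, -0.1, 0.5]
grip_width: 0.0468
grasp_force: 0.0
```

>>> apply_moves:
  commands:
    - [0,0,0,0]
    - [0,0,0,0]
    - [0,0,0,0]
    - [0,0,0,0]
    - [0,0,0,0]
  claw: 1.0

```text
clock: 7.27
eef_pos: [0.4554, 0.2739, 0.008]
tool_rot: [0.125, 0.992, 0.0, 0.0]
ft_force: [-0.8, -0.5, 3.8]
grip_width: 0.0207
grasp_force: 59.0
```

Gripped: width 20.7 mm, 59 N. I'll lift a little and check.

>>> apply_moves:
  commands:
    - [0,0,-0.2,0]
    - [0,0,-0.5,0]
    - [0,0,-0.8,0]
    - [0,0,-0.9,0]
    - [0,0,-0.9,0]

```text
clock: 7.68
eef_pos: [0.4548, 0.2735, 0.0744]
tool_rot: [0.125, 0.992, -0.0, -0.0]
ft_force: [0.2, -0.2, -1.1]
grip_width: 0.0206
grasp_force: 58.8
```

>>> apply_moves:
  commands:
    - [0,0,-0.9,0]
    - [0,0,-0.7,0]
    - [0,0,-0.4,0]
    - [0,0,0,0]
    - [0,0,0,0]

```text
clock: 8.1
eef_pos: [0.4553, 0.2738, 0.1138]
tool_rot: [0.125, 0.992, 0.0, 0.0]
ft_force: [-0.5, -0.3, -1.3]
grip_width: 0.0208
grasp_force: 58.8
```

```bash
python3 - <<'E'
from h import *
c=shot('scene');I=c['image']
o=bot.get_obs();print(o['ft_force'],o['eef_pos'],o['grip_width'],o['grasp_force'])
z=o['eef_pos'][2]; im=I.astype(int);B,G,R=im[...,0],im[...,1],im[...,2]
u,v=map(int,proj(c,[.4555,.272,z]));print(u,v)
for zz in (z-.008+.014,z+.004,z-.008): print(zz,circ(c,(R>60)&(G<.45*R)&(B<.45*R),u,v,zz,r=33))
cv2.imwrite('pics/f.png',cv2.resize(I[140:240,170:310],(800,571),interpolation=cv2.INTER_CUBIC))
E
```

```text
[ 0.10023426 -0.08227015 -1.5218036 ] [0.45470238 0.27348015 0.11298644] 0.020855372563632683 58.82683292264119
220 180
0.11898643814705699 (array([0.4874, 0.2697, 0.075 ]), np.float64(0.0064))
0.11698643814705699 (array([0.4887, 0.2713, 0.0752]), np.float64(0.0064))
0.10498643814705699 (array([0.4969, 0.2811, 0.0764]), np.float64(0.0065))
```

View pics/f.png

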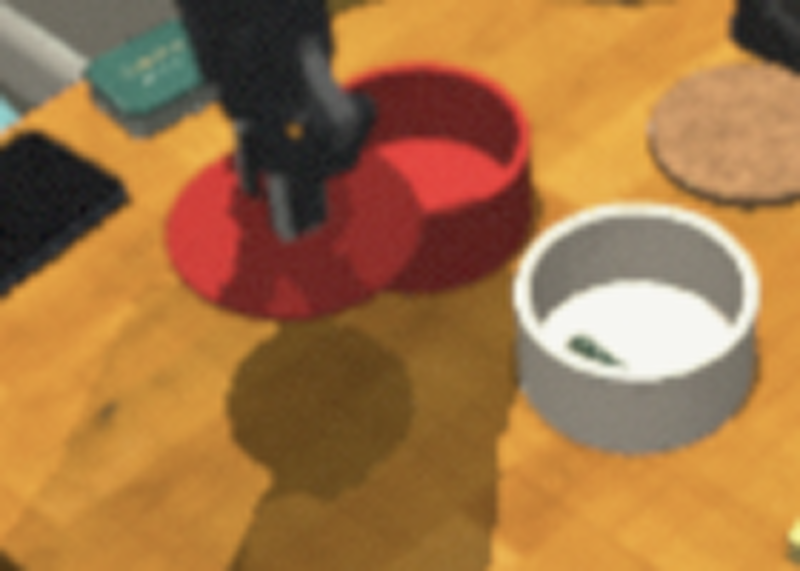

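The lid hangs level from the gripper, centred at about pixel (221.6,180), and the pot is untouched. Next I'll measure the lid's offset in hand and the move to the pot.

```bash
python3 - <<'E'
from h import *
c=shot('scene');I=c['image'];im=I.astype(int);B,G,R=im[...,0],im[...,1],im[...,2]
m=((R>60)&(G<.45*R)&(B<.45*R)).astype(np.uint8); m[:, 228:]=0; m[:165]=0; m[200:]=0
cs,_=cv2.findContours(m,cv2.RETR_EXTERNAL,cv2.CHAIN_APPROX_NONE);p=max(cs,key=cv2.contourArea)[:,0,:]
p=cv2.convexHull(p)[:,0,:]; p=p[(p[:,0]<226)&(p[:,1]>168)]
z=.119
P=np.array([at(c,q.astype(float),z)[:2] for q in p])
for r in (.0500,.0507,.052):
  s=least_squares(lambda x:np.hypot(*(P-x).T)-r,P.mean(0),loss='soft_l1',f_scale=.001);print(r,s.x.round(4),np.abs(s.fun).max().round(4))
print(at(c,(221.6,179.9),z))
m=((R>110)&(G<.45*R)&(B<.45*R));print(bot.get_obs()['eef_pos'])
E
```

```text
0.05 [0.4546 0.2683] 0.0008
0.0507 [0.4554 0.268 ] 0.0006
0.052 [0.457  0.2676] 0.001
[0.45494711 0.26584922 0.119     ]
[0.45441387 0.27329913 0.11257498]
```

```bash
python3 -c "
from h import *
go(.5724,.3272,.1)"
```

```text
yaw 75.69 roll deg -0.0 units -0.0 shift units pre-turn [-5.05  4.07  0.62] post-turn [-5.05  4.07  0.63] z tilt [-0.0018 -0.0011 -1.    ]
```

>>> apply_moves:
  commands:
    - [-0.3,0.25,0,0]
    - [-0.6,0.5,0,0]
    - [-0.8,0.65,0,0]
    - [-0.8,0.65,0,0]
    - [-0.8,0.65,0,0]

```text
clock: 8.62
eef_pos: [0.5332, 0.3101, 0.1124]
tool_rot: [0.125, 0.992, -0.0, -0.001]
ft_force: [-0.1, 0.3, -1.2]
grip_width: 0.0206
grasp_force: 58.9
```

>>> apply_moves:
  commands:
    - [-0.7,0.55,0.1,0]
    - [-0.6,0.45,0.2,0]
    - [-0.45,0.37,0.2,0]
    - [0,0,0.1,0]
    - [0,0,0,0]

```text
clock: 9.03
eef_pos: [0.5727, 0.3273, 0.0992]
tool_rot: [0.125, 0.992, -0.001, -0.001]
ft_force: [-0.6, 0.2, -1.7]
grip_width: 0.0207
grasp_force: 58.9
```

```bash
python3 - <<'E'
from h import *
c=shot('scene');I=c['image'];im=I.astype(int);B,G,R=im[...,0],im[...,1],im[...,2]
e=bot.get_obs()['eef_pos'];z=e[2]-.008+.014;print(e)
u,v=map(int,proj(c,[e[0],e[1],z]));print(u,v)
m=((R>60)&(G<.5*R)&(B<.5*R)).astype(np.uint8)
cs,_=cv2.findContours(m,cv2.RETR_EXTERNAL,cv2.CHAIN_APPROX_NONE);k=[q for q in cs if cv2.contourArea(q)>500]
for q in k: print(cv2.boundingRect(q),cv2.contourArea(q))
cv2.imwrite('pics/g.png',cv2.resize(I[v-50:v+60,u-70:u+70],(800,629)[:1]+(600,),interpolation=cv2.INTER_CUBIC))
E
```

```text
[0.57227359 0.32712709 0.09987947]
239 147
(221, 137, 42, 54) 1662.5
```

View pics/g.png

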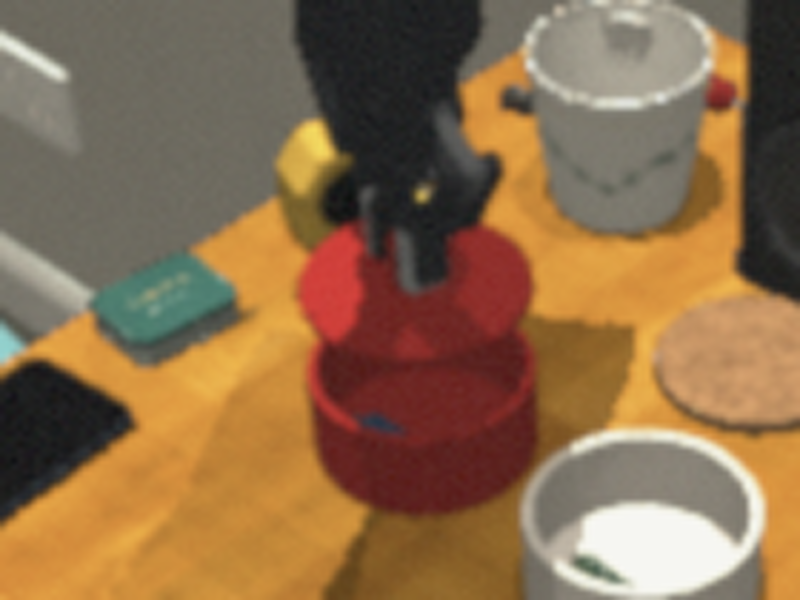

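The lid hangs over the red pot: lid ellipse centre at about (241.2,150), rim centre column about 242.7. I'll check the alignment in the same camera.

```bash
python3 - <<'E'
from h import *
c=shot('scene');I=c['image'];im=I.astype(int);B,G,R=im[...,0],im[...,1],im[...,2]
z=.106
print('hand est',at(c,(241.2,150),z).round(4))
# lid edge points: lower-left, right, by red mask, above rim
m=((R>60)&(G<.5*R)&(B<.5*R)).astype(np.uint8); m[156:]=0
ys=range(143,156); P=[]
for y in ys:
    xs=np.where(m[y,205:280])[0]+205; P+= [(xs.min(),y),(xs.max(),y)]
P=np.array([at(c,np.array(q,float),z)[:2] for q in P])
s=least_squares(lambda x:np.hypot(*(P-x[:2]).T)-.0507,P.mean(0),loss='soft_l1',f_scale=.001);print('lid',s.x.round(4),s.fun.round(4))
print('pot rim px',proj(c,[.5733,.323,.052]))
# pot rim front half
E
```

```text
hand est [0.5682 0.3176 0.106 ]
lid [0.5724 0.3222] [-0.0001 -0.0023 -0.0018 -0.0013 -0.0008 -0.0024 -0.0019 -0.0007 -0.0002
 -0.0012 -0.0007 -0.0013 -0.001  -0.0012 -0.0009 -0.0008 -0.0006 -0.0001
 -0.0023 -0.0016 -0.0014 -0.0004 -0.0002 -0.0011 -0.001   0.0006]
pot rim px (np.float64(242.31029669580928), np.float64(164.09590355942606))
```

>>> apply_moves:
  commands:
    - [-0.03,0.02,0.3,0]
    - [0,0,0.5,0]
    - [0,0,0.5,0]
    - [0,0,0.4,0]
    - [0,0,0.2,0]

```text
clock: 9.55
eef_pos: [0.5725, 0.3271, 0.0613]
tool_rot: [0.125, 0.992, -0.001, -0.001]
ft_force: [-0.2, -0.4, -1.6]
grip_width: 0.0208
grasp_force: 58.9
```

>>> apply_moves:
  commands:
    - [0,0,0.1,0]
    - [0,0,0.1,0]
    - [0,0,0.05,0]
    - [0,0,0,0]
    - [0,0,0,0]

```text
clock: 9.97
eef_pos: [0.5742, 0.3281, 0.059]
tool_rot: [0.125, 0.992, 0.0, 0.0]
ft_force: [0.7, 0.8, -1.2]
grip_width: 0.021
grasp_force: 58.9
```

>>> apply_moves:
  commands:
    - [0,0,0.1,0]
    - [0,0,0.05,0]
    - [0,0,0,0]
    - [0,0,0,0]
    - [0,0,0,0]

```text
clock: 10.38
eef_pos: [0.5739, 0.3279, 0.0556]
tool_rot: [0.125, 0.992, -0.0, 0.0]
ft_force: [0.3, 0.6, -2.0]
grip_width: 0.0204
grasp_force: 58.9
```

>>> apply_moves:
  commands:
    - [0,0,0.05,0]
    - [0,0,0.05,0]
    - [0,0,0,0]
    - [0,0,0,0]
    - [0,0,0,0]

```text
clock: 10.8
eef_pos: [0.5739, 0.3279, 0.0535]
tool_rot: [0.125, 0.992, -0.0, -0.0]
ft_force: [0.4, -1.2, -2.1]
grip_width: 0.0207
grasp_force: 58.9
```

>>> apply_moves:
  commands:
    - [0,0,0.05,0]
    - [0,0,0.05,0]
    - [0,0,0,0]
    - [0,0,0,0]
    - [0,0,0,0]

```text
clock: 11.22
eef_pos: [0.574, 0.328, 0.052]
tool_rot: [0.125, 0.992, 0.0, 0.0]
ft_force: [-0.1, -1.2, 1.6]
grip_width: 0.0208
grasp_force: 59.2
```

Contact came exactly at the home height. I'll release and rise.

>>> apply_moves:
  commands:
    - [0,0,0,0]
    - [0,0,0,0]
    - [0,0,0,0]
    - [0,0,-0.2,0]
    - [0,0,-0.6,0]
  claw: 0.45

```text
clock: 11.63
eef_pos: [0.5725, 0.3271, 0.0657]
tool_rot: [0.125, 0.992, -0.001, -0.002]
ft_force: [0.1, -0.2, -0.5]
grip_width: 0.047
grasp_force: 0.0
```

>>> apply_moves:
  commands:
    - [0,0,-0.9,0]
    - [0,0,-0.9,0]
    - [0,0,-0.6,0]
    - [0,0,-0.3,0]
    - [0,0,0,0]

```text
clock: 12.05
eef_pos: [0.575, 0.3286, 0.1238]
tool_rot: [0.125, 0.992, 0.001, 0.002]
ft_force: [0.8, -1.1, -0.1]
grip_width: 0.0466
grasp_force: 0.0
```

```bash
python3 - <<'E'
from h import *
c=shot('scene');I=c['image'];im=I.astype(int);B,G,R=im[...,0],im[...,1],im[...,2]
u,v=map(int,proj(c,[.5733,.323,.058]))
for th in(60,110):print('red lid flange',circ(c,(R>th)&(G<.5*R)&(B<.5*R),u,v,.058,r=28))
go(.4585,-.156,.10,52)
E
```

```text
red lid flange (array([0.5579, 0.3048, 0.0675]), np.float64(0.0064))
red lid flange (array([0.5718, 0.3214, 0.0517]), np.float64(0.0014))
yaw 75.69 roll deg 23.69 units 0.395 shift units pre-turn [ -0.37 -24.89   1.09] post-turn [-10.34 -22.64   1.12] z tilt [ 1.4e-03  8.0e-04 -1.0e+00]
```

>>> apply_moves:
  commands:
    - [0,-0.4,0,0.079]
    - [0,-0.8,0,0.079]
    - [0,-0.9,0,0.079]
    - [0,-0.9,0,0.079]
    - [0,-0.9,0,0.079]

```text
clock: 12.52
eef_pos: [0.5398, 0.2565, 0.1198]
tool_rot: [0.328, 0.945, -0.001, -0.001]
ft_force: [0.6, -0.1, -0.1]
grip_width: 0.0469
grasp_force: 0.0
```

```bash
python3 -c "
from h import *
go(.4585,-.156,.06,52)"
```

```text
yaw 51.75 roll deg -0.25 units -0.004 shift units pre-turn [ -9.58 -18.71   3.03] post-turn [ -9.49 -18.76   2.99] z tilt [-0.0024 -0.0013 -1.    ]
```

>>> apply_moves:
  commands:
    - [-0.475,-0.935,0,0]
    - [-0.475,-0.935,0,0]
    - [-0.475,-0.935,0,0]
    - [-0.475,-0.935,0,0]
    - [-0.475,-0.935,0,0]
  claw: 0.6

```text
clock: 12.93
eef_pos: [0.5195, 0.1536, 0.1202]
tool_rot: [0.326, 0.946, -0.001, -0.001]
ft_force: [0.6, -0.7, -0.5]
grip_width: 0.0341
grasp_force: 0.0
```

>>> apply_moves:
  commands:
    - [-0.475,-0.935,0,0]
    - [-0.475,-0.935,0,0]
    - [-0.475,-0.935,0,0]
    - [-0.475,-0.935,0,0]
    - [-0.475,-0.935,0,0]

```text
clock: 13.35
eef_pos: [0.4993, 0.0508, 0.1203]
tool_rot: [0.326, 0.945, -0.001, -0.001]
ft_force: [0.3, 0.2, 0.4]
grip_width: 0.0336
grasp_force: 0.0
```

>>> apply_moves:
  commands:
    - [-0.475,-0.935,0,0]
    - [-0.475,-0.935,0,0]
    - [-0.475,-0.935,0,0]
    - [-0.475,-0.935,0,0]
    - [-0.475,-0.935,0,0]

```text
clock: 13.77
eef_pos: [0.4792, -0.0519, 0.1204]
tool_rot: [0.326, 0.945, -0.0, -0.001]
ft_force: [0.6, 0.3, -0.5]
grip_width: 0.0341
grasp_force: 0.0
```

>>> apply_moves:
  commands:
    - [-0.475,-0.935,0.5,0]
    - [-0.475,-0.935,0.5,0]
    - [-0.475,-0.935,0.5,0]
    - [-0.475,-0.935,0.5,0]
    - [-0.475,-0.935,0.5,0]

```text
clock: 14.18
eef_pos: [0.459, -0.1546, 0.07]
tool_rot: [0.326, 0.945, -0.0, -0.001]
ft_force: [0.4, -0.3, 0.0]
grip_width: 0.0344
grasp_force: 0.0
```

```bash
python3 - <<'E'
from h import *
a=shot('top');b=shot('scene')
e=bot.get_obs()['eef_pos']
go(.4585,-.156,-.007,52)
for c,n in((a,'t'),(b,'s')):
  print(n,'tip px',proj(c,[e[0],e[1],e[2]+.012]),'batt px',proj(c,[.4585,-.156,.0105]))
A=a['image'];B=b['image']
cv2.imwrite('pics/k.png',np.hstack([cv2.resize(A[180:260,366:446],(400,400),interpolation=cv2.INTER_CUBIC),cv2.resize(B[264:344,328:408],(400,400),interpolation=cv2.INTER_CUBIC)]))
E
```

```text
yaw 51.76 roll deg -0.24 units -0.004 shift units pre-turn [-0.07  0.02  3.79] post-turn [-0.05  0.01  3.79] z tilt [-5.3e-03  9.0e-04 -1.0e+00]
t tip px (np.float64(417.02299886824085), np.float64(217.9060086640634)) batt px (np.float64(406.56922025037255), np.float64(222.49292410405107))
s tip px (np.float64(371.9862893105918), np.float64(295.3760882567541)) batt px (np.float64(367.2332147681781), np.float64(313.17307086187685))
```

View pics/k.png

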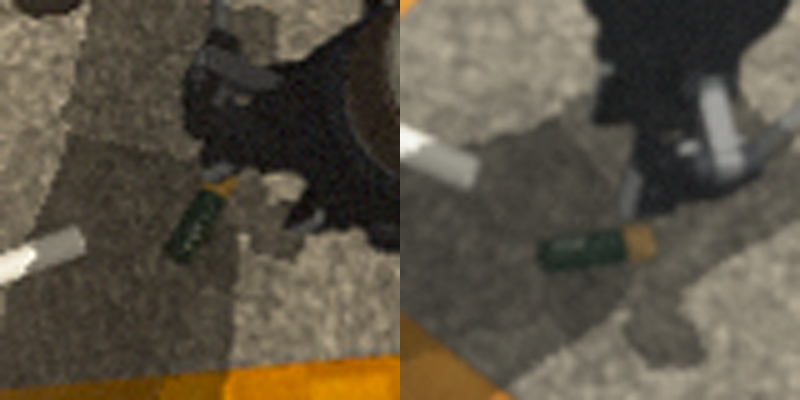

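Both views show the open fingers straddling the battery axis: tips at about (409,215) and (428,224) in the top view, and (374,307) in the scene view. I'll triangulate the tip height from them.

```bash
python3 - <<'E'
from h import *
a=shot('top');b=shot('scene');e=bot.get_obs()['eef_pos']; print(e)
d=np.array([np.cos(np.radians(51.8)),np.sin(np.radians(51.8)),0])
for z in(.035,.05,.06,.07,.08):
  for n,c in(('top',a),('scene',b)):
    print(z,n,[tuple(np.round(proj(c,np.r_[e[:2],z]+s*.022*d),1)) for s in(1,-1)])
# triangulate observed +finger tip
A=[];y=[]
for c,p in((a,(409,215)),(b,(374,307))):
  o,r=ray(c,p); r/=np.linalg.norm(r);M=np.eye(3)-np.outer(r,r);A.append(M);y.append(M@o)
print(np.linalg.lstsq(np.vstack(A),np.hstack(y),rcond=None)[0], e[:2]+.022*d[:2])
E
```

```text
[ 0.45915544 -0.15382478  0.07050225]
0.035 top [(np.float64(400.9), np.float64(215.5)), (np.float64(417.3), np.float64(225.8))]
0.035 scene [(np.float64(365.2), np.float64(297.1)), (np.float64(371.5), np.float64(315.8))]
0.05 top [(np.float64(403.0), np.float64(214.3)), (np.float64(419.7), np.float64(224.8))]
0.05 scene [(np.float64(366.3), np.float64(293.2)), (np.float64(372.6), np.float64(312.1))]
0.06 top [(np.float64(404.4), np.float64(213.5)), (np.float64(421.3), np.float64(224.1))]
0.06 scene [(np.float64(367.0), np.float64(290.6)), (np.float64(373.4), np.float64(309.5))]
0.07 top [(np.float64(405.8), np.float64(212.7)), (np.float64(423.0), np.float64(223.4))]
0.07 scene [(np.float64(367.7), np.float64(287.9)), (np.float64(374.2), np.float64(306.9))]
0.08 top [(np.float64(407.3), np.float64(211.9)), (np.float64(424.7), np.float64(222.7))]
0.08 scene [(np.float64(368.4), np.float64(285.2)), (np.float64(375.0), np.float64(304.3))]
[ 0.4740905  -0.16051008  0.02105466] [ 0.47276043 -0.13653593]
```

The tips match z≈0.08, so the TCP+13 mm tip offset holds here too. I'll descend onto the battery.

>>> apply_moves:
  commands:
    - [-0.05,0,0.5,0]
    - [0,0,0.6,0]
    - [0,0,0.7,0]
    - [0,0,0.6,0]
    - [0,0,0.4,0]

```text
clock: 14.8
eef_pos: [0.4608, -0.1533, 0.0142]
tool_rot: [0.325, 0.946, 0.0, -0.001]
ft_force: [-0.8, -0.4, -0.4]
grip_width: 0.0339
grasp_force: 0.0
```

>>> apply_moves:
  commands:
    - [0,0,0.2,0]
    - [0,0,0.2,0]
    - [0,0,0.1,0]
    - [0,0,0,0]
    - [0,0,0,0]

```text
clock: 15.22
eef_pos: [0.4615, -0.1546, 0.006]
tool_rot: [0.326, 0.946, 0.0, 0.0]
ft_force: [-0.3, 0.3, 0.9]
grip_width: 0.034
grasp_force: 0.0
```

>>> apply_moves:
  commands:
    - [0,0,0.1,0]
    - [0,0,0.1,0]
    - [0,0,0.1,0]
    - [0,0,0,0]
    - [0,0,0,0]

```text
clock: 15.63
eef_pos: [0.4609, -0.1546, -0.0005]
tool_rot: [0.326, 0.945, -0.0, -0.0]
ft_force: [0.4, -0.0, 0.5]
grip_width: 0.0343
grasp_force: 0.0
```

>>> apply_moves:
  commands:
    - [0,0,0.1,0]
    - [0,0,0.1,0]
    - [0,0,0.05,0]
    - [0,0,0,0]
    - [0,0,0,0]

```text
clock: 16.05
eef_pos: [0.461, -0.1546, -0.0055]
tool_rot: [0.326, 0.945, -0.0, -0.0]
ft_force: [-0.1, -0.5, -0.5]
grip_width: 0.0339
grasp_force: 0.0
```

>>> apply_moves:
  commands:
    - [0,0,0,0]
    - [0,0,0,0]
    - [0,0,0,0]
    - [0,0,0,0]
    - [0,0,0,0]
  claw: 1.0

```text
clock: 16.47
eef_pos: [0.4613, -0.1547, -0.0051]
tool_rot: [0.326, 0.945, 0.0, 0.0]
ft_force: [-0.3, -0.5, 1.5]
grip_width: 0.0124
grasp_force: 59.6
```

Battery gripped. I'll lift it and work out the route to the white pot.

>>> apply_moves:
  commands:
    - [0,0,-0.3,0]
    - [0,0,-0.7,0.1]
    - [0,0,-0.9,0.11]
    - [0,0,-0.9,0.11]
    - [0,0,-0.9,0.11]

```text
clock: 16.88
eef_pos: [0.4607, -0.1545, 0.0694]
tool_rot: [0.531, 0.847, -0.0, -0.0]
ft_force: [-0.6, 0.2, -1.6]
grip_width: 0.0124
grasp_force: 59.2
```

>>> apply_moves:
  commands:
    - [0,0,-0.9,0.11]
    - [0,0,-0.7,0.11]
    - [0,0,-0.3,0.11]
    - [0,0,0,0.1]
    - [0,0,0,0]

```text
clock: 17.3
eef_pos: [0.4615, -0.1547, 0.1075]
tool_rot: [0.705, 0.709, 0.0, 0.001]
ft_force: [-0.2, -0.3, -1.2]
grip_width: 0.0126
grasp_force: 59.2
```

```bash
python3 - <<'E'
from h import *
c=shot('top'); print('twin',at(c,(259.2,195.4),.0135).round(4), bot.get_obs()['grip_width'])
hs=cv2.cvtColor(c['image'],cv2.COLOR_BGR2HSV).astype(int)
s=(slice(178,206),slice(240,276)); m=((hs[...,1][s]>90)).astype(np.uint8)
nl,lab,st,ce=cv2.connectedComponentsWithStats(m); i=1+np.argmax(st[1:,4]); ys,xs=np.where(lab==i)
P=np.array([at(c,(x+240.,y+178.),.0135)[:2] for x,y in zip(xs,ys)]); print(cv2.minAreaRect((P*1000).astype(np.float32)))
go(.571+.015,.1885,.10,0)
E
```

```text
twin [0.5531 0.1871 0.0135] 0.012561161003682767
((552.774658203125, 186.4075164794922), (45.40739440917969, 12.238378524780273), 85.1299819946289)
yaw 0.51 roll deg 0.51 units 0.009 shift units pre-turn [17.1   6.4   0.35] post-turn [17.15  6.25  0.35] z tilt [ 3.e-04 -1.e-04 -1.e+00]
```

>>> apply_moves:
  commands:
    - [0.855,0.32,0,0.01]
    - [0.855,0.32,0,0]
    - [0.855,0.32,0,0]
    - [0.855,0.32,0,0]
    - [0.855,0.32,0,0]

```text
clock: 17.77
eef_pos: [0.4929, -0.0683, 0.1061]
tool_rot: [0.707, 0.707, -0.0, -0.001]
ft_force: [0.7, -0.7, -0.1]
grip_width: 0.0125
grasp_force: 59.2
```

>>> apply_moves:
  commands:
    - [0.855,0.32,0,0]
    - [0.855,0.32,0,0]
    - [0.855,0.32,0,0]
    - [0.855,0.32,0,0]
    - [0.855,0.32,0,0]

```text
clock: 18.18
eef_pos: [0.5252, 0.0171, 0.106]
tool_rot: [0.707, 0.707, -0.001, -0.0]
ft_force: [0.5, -0.2, -0.2]
grip_width: 0.0124
grasp_force: 59.2
```

>>> apply_moves:
  commands:
    - [0.855,0.32,0,0]
    - [0.855,0.32,0,0]
    - [0.855,0.32,0,0]
    - [0.855,0.32,0,0]
    - [0.855,0.32,0,0]

```text
clock: 18.6
eef_pos: [0.5575, 0.1024, 0.1059]
tool_rot: [0.707, 0.707, -0.001, -0.0]
ft_force: [0.6, -0.5, 0.4]
grip_width: 0.0122
grasp_force: 59.2
```

>>> apply_moves:
  commands:
    - [0.855,0.32,0,0]
    - [0.855,0.32,0,0]
    - [0.855,0.32,0,0]
    - [0.855,0.32,0,0]
    - [0.855,0.32,0,0]

```text
clock: 19.02
eef_pos: [0.5898, 0.1877, 0.1058]
tool_rot: [0.707, 0.707, -0.001, -0.0]
ft_force: [-0.0, -0.1, 0.2]
grip_width: 0.0124
grasp_force: 59.2
```

```bash
python3 -c "
from h import *
go(.586,.1885,.0125,0);print(bot.get_obs()['eef_pos'])"
```

```text
yaw -0.04 roll deg -0.04 units -0.001 shift units pre-turn [ 0.04 -0.18  4.67] post-turn [ 0.04 -0.19  4.67] z tilt [-1.6e-03 -6.0e-04 -1.0e+00]
[0.58984984 0.18771562 0.10581395]
```

>>> apply_moves:
  commands:
    - [0.04,-0.18,0.3,0]
    - [0,0,0.6,0]
    - [0,0,0.8,0]
    - [0,0,0.8,0]
    - [0,0,0.7,0]

```text
clock: 19.43
eef_pos: [0.5853, 0.1871, 0.0408]
tool_rot: [0.708, 0.707, -0.001, -0.0]
ft_force: [0.4, -0.0, 0.1]
grip_width: 0.0124
grasp_force: 59.2
```

>>> apply_moves:
  commands:
    - [0,0,0.6,0]
    - [0,0,0.5,0]
    - [0,0,0.3,0]
    - [0,0,0.07,0]
    - [0,0,0,0]

```text
clock: 19.85
eef_pos: [0.5862, 0.1875, 0.0127]
tool_rot: [0.708, 0.706, -0.001, -0.0]
ft_force: [0.8, 0.5, 0.1]
grip_width: 0.0122
grasp_force: 59.2
```

>>> apply_moves:
  commands:
    - [0,0,0,0]
    - [0,0,0,0]
    - [0,0,0,0]
    - [0,0,0,0]
    - [0,0,0,0]
  claw: 0.72

```text
clock: 20.27
eef_pos: [0.587, 0.1879, 0.0137]
tool_rot: [0.708, 0.706, 0.0, 0.0]
ft_force: [0.2, -0.2, -0.0]
grip_width: 0.0239
grasp_force: 0.0
```

>>> apply_moves:
  commands:
    - [0,0,-0.3,0]
    - [0,0,-0.6,0]
    - [0,0,-0.9,0]
    - [0,0,-0.9,0]
    - [0,0,-0.9,0]

```text
clock: 20.68
eef_pos: [0.5865, 0.1878, 0.0864]
tool_rot: [0.708, 0.706, -0.0, -0.0]
ft_force: [0.7, -0.4, -0.6]
grip_width: 0.0239
grasp_force: 0.0
```

>>> apply_moves:
  commands:
    - [0,0,-0.9,0]
    - [0,0,-0.6,0]
    - [0,0,-0.3,0]
    - [0,0,0,0]
    - [0,0,0,0]
  claw: 0.45

```text
clock: 21.1
eef_pos: [0.5865, 0.1878, 0.1213]
tool_rot: [0.708, 0.706, 0.0, 0.0]
ft_force: [-0.9, -0.8, -0.8]
grip_width: 0.0472
grasp_force: 0.0
```

```bash
python3 -c "
from h import *
go(.440,.0565,.05,30);print(bot.get_obs()['eef_pos'])"
```

```text
yaw -0.21 roll deg -30.21 units -0.504 shift units pre-turn [-6.59 -7.3   3.56] post-turn [-2.02 -9.63  3.56] z tilt [ 2.e-04  1.e-04 -1.e+00]
[0.58654547 0.18783479 0.12125167]
```

>>> apply_moves:
  commands:
    - [-0.65,-0.73,0,0]
    - [-0.65,-0.73,0,0]
    - [-0.65,-0.73,0,0]
    - [-0.65,-0.73,0,0]
    - [-0.65,-0.73,0,0]

```text
clock: 21.52
eef_pos: [0.5115, 0.1223, 0.1196]
tool_rot: [0.708, 0.706, -0.001, -0.001]
ft_force: [0.0, 0.2, -0.1]
grip_width: 0.0474
grasp_force: 0.0
```

>>> apply_moves:
  commands:
    - [-0.65,-0.73,0,0]
    - [-0.65,-0.73,0,0]
    - [-0.65,-0.73,0,0]
    - [-0.65,-0.73,0,0]
    - [-0.65,-0.73,0,0]

```text
clock: 21.93
eef_pos: [0.4382, 0.0576, 0.1199]
tool_rot: [0.708, 0.706, -0.001, -0.001]
ft_force: [-1.1, -0.6, -0.1]
grip_width: 0.0473
grasp_force: 0.0
```

```bash
python3 - <<'E'
from h import *
for n,w in(('top',(225,290,155,215)),('scene',(258,306,172,220))):
  c=shot(n);hs=cv2.cvtColor(c['image'],cv2.COLOR_BGR2HSV).astype(int);a,b,d,e=w
  H,S,V=[hs[d:e,a:b,i] for i in range(3)]
  m=((H>45)&(H<100)&(S>60)&(V<130)).astype(np.uint8)
  nl,lab,st,ce=cv2.connectedComponentsWithStats(m)
  for i in range(1,nl):
    if st[i,4]>5: print(n,st[i].tolist(),at(c,ce[i]+[a,d],.0135).round(4))
I=shot('top')['image']
# copper / green ascii of pot
hs=cv2.cvtColor(I,cv2.COLOR_BGR2HSV)[160:214,230:286]
for r in hs[::1]: print(''.join('g' if 45<h<100 and s>60 and v<130 else 'c' if s>110 and v>90 and 8<h<28 else 'k' if v<60 else '#' if v>180 else '.' for h,s,v in r))
go(.4408,.058,.008,0)
E
```

```text
cccccccccccccccccccccccccccccccccccccccccccccccccccccccc
cccccccccccccccccccccccccccccccccccccccccccccccccccccccc
cccccccccccccccccccccccccccccccccccccccccccccccccccccccc
ccccccccccccccccccccccc#########cccccccccccccccccccccccc
ccccccccccccccccccc################ccccccccccccccccccccc
ccccccccccccccccc#####...........####ccccccccccccccccccc
ccccccccccccccc####................####ccccccccccccccccc
cccccccccccccc###....................####ccccccccccccccc
cccccccccccc###........................###cccccccccccccc
ccccccccccc###...........................##ccccccccccccc
cccccccccc###.............................##cccccccccccc
cccccccccc##............##########.........##ccccccccccc
ccccccccc##..........################......###cccccccccc
cccccccc##........####################......###ccccccccc
ccccccc###.......#######################.....##ccccccccc
ccccccc##......##########################....###cccccccc
cccccc##.......###########################....##cccccccc
cccccc##......#############################...###ccccccc
cccccc##.....#######################.#######...##ccccccc
ccccc##.....#####
[... 1416 characters left out ...]
cccccc....##################......cccccccccccccc
ccccccccccccccc......############........ccccccccccccccc
cccccccccccccccc........................cccccccccccccccc
cccccccccccccccccc....................cccccccccccccccccc
cccccccccccccccccccc................cccccccccccccccccccc
ccccccccccccccccccccccc...........cccccccccccccccccccccc
cccccccccccccccccccccccccccccccccccccccccccccccccccccccc
cccccccccccccccccccccccccccccccccccccccccccccccccccccccc
cccccccccccccccccccccccccccccccccccccccccccccccccccccccc
cccccccccccccccccccccccccccccccccccccccccccccccccccccccc
yaw -0.29 roll deg -0.29 units -0.005 shift units pre-turn [0.02 0.13 5.61] post-turn [0.01 0.11 5.61] z tilt [-2.4e-03 -1.0e-04 -1.0e+00]
```

Both batteries lie side by side in the white pot. Next is the white lid.

>>> apply_moves:
  commands:
    - [0.02,0.11,0.5,0]
    - [0,0,0.8,0]
    - [0,0,0.9,0]
    - [0,0,0.8,0]
    - [0,0,0.6,0]

```text
clock: 22.5
eef_pos: [0.4423, 0.0594, 0.0468]
tool_rot: [0.708, 0.706, -0.001, -0.001]
ft_force: [0.0, -0.6, -0.7]
grip_width: 0.0471
grasp_force: 0.0
```

>>> apply_moves:
  commands:
    - [0,0,0.5,0]
    - [0,0,0.5,0]
    - [0,0,0.4,0]
    - [0,0,0.2,0]
    - [0,0,0.1,0]

```text
clock: 22.92
eef_pos: [0.4421, 0.059, 0.014]
tool_rot: [0.708, 0.706, -0.001, -0.001]
ft_force: [-0.9, -0.4, -0.6]
grip_width: 0.0469
grasp_force: 0.0
```

>>> apply_moves:
  commands:
    - [0,0,0.1,0]
    - [0,0,0.1,0]
    - [0,0,0.1,0]
    - [0,0,0,0]
    - [0,0,0,0]

```text
clock: 23.33
eef_pos: [0.4425, 0.0587, 0.0094]
tool_rot: [0.708, 0.706, 0.0, 0.0]
ft_force: [-0.4, -0.3, -0.5]
grip_width: 0.0474
grasp_force: 0.0
```

>>> apply_moves:
  commands:
    - [0,0,0,0]
    - [0,0,0,0]
    - [0,0,0,0]
    - [0,0,0,0]
    - [0,0,0,0]
  claw: 1.0

```text
clock: 23.75
eef_pos: [0.4426, 0.0588, 0.0097]
tool_rot: [0.708, 0.706, 0.0, 0.0]
ft_force: [-1.7, -0.3, 4.9]
grip_width: 0.0203
grasp_force: 58.8
```

>>> apply_moves:
  commands:
    - [0,0,-0.2,0]
    - [0,0,-0.5,0]
    - [0,0,-0.8,0]
    - [0,0,-0.9,0]
    - [0,0,-0.9,0]

```text
clock: 24.17
eef_pos: [0.4416, 0.0587, 0.0755]
tool_rot: [0.708, 0.706, -0.001, -0.0]
ft_force: [0.1, -1.3, -1.6]
grip_width: 0.0204
grasp_force: 59.0
```

>>> apply_moves:
  commands:
    - [0,0,-0.9,0]
    - [0,0,-0.5,0]
    - [0,0,-0.3,0]
    - [0,0,0,0]
    - [0,0,0,0]

```text
clock: 24.58
eef_pos: [0.4421, 0.0587, 0.1089]
tool_rot: [0.708, 0.706, -0.0, -0.0]
ft_force: [-0.7, -0.3, -1.0]
grip_width: 0.0205
grasp_force: 59.0
```

```bash
python3 - <<'E'
from h import *
o=bot.get_obs();e=o['eef_pos'];print(e,o['ft_force'])
z=e[2]-.0097+.014
for n in('top','scene'):
  c=shot(n);B=c['image'][...,0].astype(int);u,v=map(int,proj(c,[.442,.0585,z]))
  for th in(110,140): print(n,circ(c,(B>th),u,v,z,r=34))
go(.571,.1895,.106,0)
E
```

```text
[0.4421042  0.05872608 0.10891336] [-0.65924332 -0.33518318 -1.03914948]
top (array([0.4626, 0.0014, 0.047 ]), np.float64(0.002))
top (array([0.4644, 0.0095, 0.0457]), np.float64(0.0028))
scene (array([0.4392, 0.054 , 0.0515]), np.float64(0.001))
scene (array([0.4397, 0.0523, 0.0487]), np.float64(0.002))
yaw -0.21 roll deg -0.21 units -0.004 shift units pre-turn [6.57 6.45 0.1 ] post-turn [6.54 6.48 0.11] z tilt [-2.e-03 -3.e-04 -1.e+00]
```

>>> apply_moves:
  commands:
    - [0.4,0.4,0,0]
    - [0.8,0.8,0,0]
    - [0.8,0.8,0,0]
    - [0.8,0.8,0,0]
    - [0.8,0.8,0,0]

```text
clock: 25.1
eef_pos: [0.5154, 0.1317, 0.1083]
tool_rot: [0.708, 0.706, -0.0, -0.0]
ft_force: [-0.6, -0.1, -0.2]
grip_width: 0.0205
grasp_force: 59.0
```

>>> apply_moves:
  commands:
    - [0.8,0.8,0,0]
    - [0.8,0.8,0,0]
    - [0.8,0.8,0,0]
    - [0.59,0.55,0,0]
    - [0,0,0,0]

```text
clock: 25.52
eef_pos: [0.5759, 0.1932, 0.1077]
tool_rot: [0.708, 0.707, 0.001, -0.0]
ft_force: [0.0, 0.2, -0.4]
grip_width: 0.0208
grasp_force: 59.0
```

```bash
python3 - <<'E'
from h import *
o=bot.get_obs();e=o['eef_pos'];print(e,o['ft_force'])
z=e[2]-.0097+.014
c=shot('scene');im=c['image'].astype(int);B,S=im[...,0],im.max(2)-im.min(2)
u,v=map(int,proj(c,[.571,.187,z]));P=[]
m=(B>120)&(S<60)
for y in range(v-3,v+10):
    xs=np.where(m[y,u-34:u+34])[0]+u-34; P+=[(xs.min(),y),(xs.max(),y)]
print(u,v,P[::4])
P=np.array([at(c,np.array(q,float),z)[:2] for q in P])
s=least_squares(lambda x:np.hypot(*(P-x).T)-.051,P.mean(0),loss='soft_l1',f_scale=.001);print('lid',s.x.round(4),s.fun.round(4))
go(.573,.1905,.06,0)
E
```

```text
[0.57594241 0.19318149 0.10769787] [ 0.03290121  0.16444686 -0.43355246]
281 172 [(np.int64(260), 169), (np.int64(260), 171), (np.int64(260), 173), (np.int64(260), 175), (np.int64(261), 177), (np.int64(262), 179), (np.int64(265), 181)]
lid [0.5738 0.189 ] [ 0.     -0.0014 -0.0005  0.0004 -0.0008  0.     -0.0008 -0.0001 -0.0006
  0.     -0.0002  0.0004  0.0004 -0.0014  0.0012 -0.0005  0.0001  0.0005
  0.0014 -0.0004  0.0008 -0.001  -0.0014  0.0006 -0.0013  0.0006]
yaw -0.11 roll deg -0.11 units -0.002 shift units pre-turn [-0.06 -0.07  2.38] post-turn [-0.06 -0.07  2.38] z tilt [-1.1e-03 -2.0e-04 -1.0e+00]
```

>>> apply_moves:
  commands:
    - [-0.06,-0.08,0.3,0]
    - [0,0,0.6,0]
    - [0,0,0.6,0]
    - [0,0,0.5,0]
    - [0,0,0.3,0]

```text
clock: 25.98
eef_pos: [0.5704, 0.1877, 0.0613]
tool_rot: [0.709, 0.706, -0.002, -0.001]
ft_force: [0.2, 0.1, -0.3]
grip_width: 0.0204
grasp_force: 59.0
```

>>> apply_moves:
  commands:
    - [0,0,0.1,0]
    - [0,0,0,0]
    - [0,0,0,0]
    - [0,0,0,0]
    - [0,0,0,0]

```text
clock: 26.4
eef_pos: [0.5728, 0.189, 0.062]
tool_rot: [0.708, 0.706, 0.001, 0.0]
ft_force: [1.1, -0.3, -1.3]
grip_width: 0.0205
grasp_force: 59.0
```

>>> apply_moves:
  commands:
    - [0.04,0,0.1,0]
    - [0,0,0.1,0]
    - [0,0,0,0]
    - [0,0,0,0]
    - [0,0,0,0]

```text
clock: 26.82
eef_pos: [0.5721, 0.1897, 0.0571]
tool_rot: [0.708, 0.706, -0.0, -0.0]
ft_force: [0.5, 0.0, -1.0]
grip_width: 0.0206
grasp_force: 59.0
```

>>> apply_moves:
  commands:
    - [0,0,0.05,0]
    - [0,0,0.05,0]
    - [0,0,0.05,0]
    - [0,0,0,0]
    - [0,0,0,0]

```text
clock: 27.23
eef_pos: [0.5721, 0.1896, 0.0541]
tool_rot: [0.708, 0.706, -0.0, -0.0]
ft_force: [0.4, -0.2, -0.3]
grip_width: 0.0206
grasp_force: 59.0
```

>>> apply_moves:
  commands:
    - [0,0,0.05,0]
    - [0,0,0,0]
    - [0,0,0,0]
    - [0,0,0,0]
    - [0,0,0,0]

```text
clock: 27.65
eef_pos: [0.5723, 0.1897, 0.0538]
tool_rot: [0.708, 0.706, 0.0, 0.0]
ft_force: [-2.1, -0.4, 5.8]
grip_width: 0.0202
grasp_force: 59.7
```

Contact at the home height (0.0537). I'll release, rise and move clear of the camera views.

>>> apply_moves:
  commands:
    - [0,0,0,0]
    - [0,0,0,0]
    - [0,0,0,0]
    - [0,0,-0.2,0]
    - [0,0,-0.6,0]
  claw: 0.45

```text
clock: 28.07
eef_pos: [0.5706, 0.1892, 0.0673]
tool_rot: [0.708, 0.706, -0.002, -0.001]
ft_force: [0.3, -0.3, -0.1]
grip_width: 0.0469
grasp_force: 0.0
```

>>> apply_moves:
  commands:
    - [0,0,-0.9,0]
    - [0,0,-0.9,0]
    - [0,0,-0.9,0]
    - [0,0,-0.5,0]
    - [0,0,0,0]

```text
clock: 28.48
eef_pos: [0.5741, 0.1903, 0.1362]
tool_rot: [0.708, 0.706, 0.003, 0.001]
ft_force: [0.5, 0.5, -0.2]
grip_width: 0.0466
grasp_force: 0.0
```

>>> apply_moves:
  commands:
    - [-0.8,-0.7,0,0]
    - [-0.9,-0.8,0,0]
    - [-0.9,-0.8,0,0]
    - [-0.9,-0.8,0,0]
    - [-0.9,-0.8,0,0]

```text
clock: 28.9
eef_pos: [0.4922, 0.1011, 0.1319]
tool_rot: [0.708, 0.706, -0.001, -0.001]
ft_force: [0.2, -0.6, -0.2]
grip_width: 0.0469
grasp_force: 0.0
```

>>> apply_moves:
  commands:
    - [-0.9,-0.8,0,0]
    - [-0.9,-0.8,0,0]
    - [-0.9,-0.8,0,0]
    - [-0.6,-0.4,0,0]
    - [0,0,0,0]

```text
clock: 29.32
eef_pos: [0.4347, 0.0343, 0.1321]
tool_rot: [0.709, 0.705, -0.002, -0.001]
ft_force: [0.1, -1.3, 0.3]
grip_width: 0.0472
grasp_force: 0.0
```

```bash
python3 - <<'E'
from h import *
for n in('top','scene'):
  c=shot(n);im=c['image'].astype(int);B,G,R=im[...,0],im[...,1],im[...,2]
  for k,p,m in(('red',[.574,.325],lambda t:(R>t)&(G<.5*R)&(B<.5*R)),('white',[.571,.1885],lambda t:B>t)):
    u,v=map(int,proj(c,[*p,.058]))
    for t in (140,165): print(n,k,t,circ(c,m(t),u,v,.058))
    # knob top expected vs image
print(bot.get_obs()['eef_pos'])
E
```

```text
top red 140 (array([0.575 , 0.3263, 0.0516]), np.float64(0.0005))
top red 165 (array([0.5756, 0.327 , 0.051 ]), np.float64(0.0006))
top white 140 (array([0.5709, 0.189 , 0.0509]), np.float64(0.0003))
top white 165 (array([0.5709, 0.1888, 0.0503]), np.float64(0.0004))
scene red 140 (array([0.5725, 0.3222, 0.052 ]), np.float64(0.0014))
scene red 165 (array([0.5738, 0.3227, 0.0511]), np.float64(0.0005))
scene white 140 (array([0.5666, 0.1878, 0.0493]), np.float64(0.0105))
scene white 165 (array([0.5676, 0.1877, 0.0486]), np.float64(0.0093))
[0.43738226 0.03603234 0.13270129]
```

>>> apply_moves:
  commands:
    - [-0.9,-0.4,-0.5,0]
    - [-0.9,-0.4,-0.5,0]
    - [-0.9,-0.4,-0.5,0]
    - [-0.9,-0.4,-0.5,0]
    - [-0.5,-0.2,-0.2,0]

```text
clock: 29.83
eef_pos: [0.4021, -0.0464, 0.1781]
tool_rot: [0.708, 0.706, 0.0, 0.001]
ft_force: [0.5, 0.6, 0.8]
grip_width: 0.0467
grasp_force: 0.0
```

```bash
python3 - <<'E'
from h import *
for n in('scene','top'):
  c=shot(n);im=c['image'].astype(int);B=im[...,0];u,v=map(int,proj(c,[.571,.1875,.058]))
  for t in(140,165,180): print(n,t,circ(c,(B>t),u,v,.058,r=27))
  k=proj(c,[.571,.1875,.084]);print('knob exp',k)
  if n=='scene':
    for r in im[v-26:v+34,u-32:u+32,0]: print(''.join(' .:-=+*#%@'[min(9,x//26)] for x in r))
E
```

```text
scene 140 (array([0.5697, 0.1855, 0.0527]), np.float64(0.0014))
scene 165 (array([0.5699, 0.1855, 0.0518]), np.float64(0.0007))
scene 180 (array([0.5699, 0.1857, 0.0514]), np.float64(0.0012))
knob exp (np.float64(280.919583854034), np.float64(180.79826188220548))
::::::::::::::::::::::::::::::::::-======--------------===------
:::::::::::::::::::::::::::::::::::---==-----------::--====-----
::::::::::::::::::::::::::::::::::::---------------:::--====----
::::::::::::::.::::::::::::::::::::::---------------:::---====--
::::::::::::::.::::::::::::::::::::::------------=--:.:---======
:::::::::::::..::::::::::::::::::::::-===-----------:.:::---====
:::::::::::::..::::::--:::::::::::::::-==--------=--:...::---===
::::::::::::...::::::::::::::::::::::::-=====-------:....::----=
:::::::::::.....::::-:-:::::-:::::::::::---==-------:.....::----
:::::::::.......:::--::::--:-::::::::::.:--==-==--=-:......::---
::::::::...... .:::::-----:--:::::::::::.:-----====-:........:::
::::::...........::::----------------:::::::::------:..........:
:::...... .......:::::-----===++*****+=--:::.:::::::....
[... 2623 characters left out ...]
:::::--=========================--:::::...........
:::::::::::::::::::::-======================---:::::............
::::::::::::::::::::::---=================--::::::::............
:::::::::::::::::::::::::----=========----:::::::::.............
:::::::::::::::::::::::::::::---------:::::::::::::....:::......
:::::::::::::::::::::::::::::::::::::::::::::::::::..::::::.....
::::::::::::::::::::::::::::::::::::::::::::::::::::::::::......
top 140 (array([0.5708, 0.1887, 0.0514]), np.float64(0.0004))
top 165 (array([0.571 , 0.1892, 0.0507]), np.float64(0.0002))
top 180 (array([0.5709, 0.189 , 0.0504]), np.float64(0.0004))
knob exp (np.float64(256.80265277821894), np.float64(180.30220576090565))
```

Both lids sit centred and flush on their own pots. I'm handing in.

```bash
python3 -c "
from workcell import bot
print(bot.job_done())"
```

```text
the job is handed in; nothing more can be done
None
```

I handed the job in at about 30 s on the robot's clock: the stray battery is in the white pot beside its twin, the stick is still in the red pot, and both lids measured home and centred to about 2 mm; no verdict came back.

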